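# Flip the sharps container's lid shut

## Task

The yellow sharps container with the red hood stands with its round flip lid thrown back: with the fingertips, push the lid over from behind and press it gently down until it is fully shut, then move clear. Touch only the outside of the lid, never its soiled inner face (the red plug), and leave the container standing where it is, neither lifted nor shoved away. Leave the white swab box with its blue lid open, and do not disturb the steel canister or the green bottle.

Things in the scene. Friction and masses are not known exactly. Their poses are not given: they have to be found in the camera images.
- sharps_bin: Loose sharps container, about 0.75 kg: yellow tub 130 x 112 mm, red hood 138 (x) x 118 (y) mm whose flat top is 162 mm above the table, with a 74 mm round mouth in it. Origin: centre of its underside, z up. The lid's hinge lies along its +x edge, parallel to its y axis; the lid closes from there towards its -x side. Its yaw varies.
- sharps_lid (a joint): Hinge of the round lid, rad: 0 = fully shut (lid level), 1.57 = standing straight up, 2.3 = as far back as it goes. It starts thrown back, leaning away from the mouth. The hinge has friction (about 0.07 N m): the lid stays wherever it is left and has no catch, so it must be pushed all the way.
- lid_hinge (a point): Middle of the lid's hinge axis, 167 mm above the table, at x = +56 mm, y = 0 of the container. It turns with the lid: y along the hinge, -x along the lid towards its front edge, z the normal of the lid's outer face (the top when shut). The lid is 6 mm thick with the hinge axis in mid-thickness.
- lid_tip (a point): Front edge of the lid's thumb tab, in mid-thickness, 118 mm from the hinge; axes as lid_hinge. The lid is a yellow disc of 94 mm diameter centred 60 mm from the hinge, with a 40 mm wide strap at the hinge and a 30 mm wide thumb tab in front.
- lid_plug: Red plug, 68 mm diameter, 7 mm thick, on the lid's inner face, centred 60 mm from the hinge; soiled, not to be touched. Origin: centre of its base on the lid; axes as lid_hinge, the plug standing out towards -z.
- swab_box: Bystander: fixed white open box, 120 x 100 mm, 65 mm tall, with swabs; origin centre of underside. Its blue lid is hinged on the +x edge and stands open, reaching about 190 mm above the table.
- swab_lid (a joint): Hinge of the swab box's blue lid, rad: 0 shut, about 1.7 open as at the start. To be left open.
- canister: Bystander: loose steel canister, 78 mm diameter, 118 mm tall with its knob; origin centre of underside.
- bottle: Bystander: loose green bottle with white cap, 48 mm diameter, 140 mm tall; origin centre of underside.
Not all that is in view belongs to the job. Leave any orange or purple look-alike of the sharps_bin alone.

How it is judged:
By the outcome, as a careful person would: the job done as asked, in the order asked, and still so for the second after the job is handed in, with the robot touching nothing.
It also fails if it takes over 38 s, if anything falls off the work surface, if the arm or the gripper's body presses on something with over 40 N, if the wrist force passes 120 N, or if a joint passes its speed limit or range.

## Robot

A 6-joint arm with a two-finger parallel gripper is mounted at the origin on the work surface. World frame = base frame: x ahead of the robot, y to its left, z up, the work surface at z = 0. Lengths are in m, angles in rad, forces in N, time in s.
With the tool pointing down it reaches from about 0.375 to 0.9 m from the base axis. Payload 3.1 kg.
Tool frame: the origin (TCP) lies where the fingers leave the gripper's body, on its centre line; the fingertips stand 73 mm ahead of it and the grasp point (between the pads) lies 54 mm ahead of it; z points along the fingers, y is the line along which they close (so a half turn about z gives the same grasp; the last joint's range is limited). The gripper opens to 85 mm and grips with 20 to 120 N. Pads are 22 mm wide; open, the fingers measure 114 mm over their backs; the gripper's body (76 mm by 85 mm) begins 54 mm behind the grasp point. The pads swing forward as they close: fully open they stand 13 mm farther back than shut.
Start: joints at [0.959, 0.527, 1.433, -0, 1.181, -0.178], TCP at [0.263, 0.567, 0.304] pointing down, gripper open.
Joint ranges: [-3.08, 3.08], [-0.75, 2.2], [0.22, 2.44], [-1.43, 4.57], [0, 2.65], [-2.85, 2.85]. Speed limits (rad/s): [2.79, 2.79, 3.14, 3.14, 3.14, 3.14].

## Interface

Orientations are given as a unit quaternion [x, y, z, w].
In Python, from station import manip gives the robot as it stands.
- The arm moves only by the shell command python3 -m crank 'ROWS' [FORCE]. ROWS is JSON, a list of rows, each an object with "dp": the shift along the tool's x, y, z normalised to -1 to 1, where 1 is 50 cm, a list of three; "delta_rot": the turn, a rotation vector about the tool's x, y, z normalised to -1 to 1, where 1 is 2 pi rad, a list of three; "fingers": the opening, from -1 (shut) to 1 (fully open). A call has 1 to 12 rows; each row shifts and turns the commanded pose from where the row before left it, along the tool's axes as they then stand; what a row does not reach is not made up. A row lasts 1/12 s, in which the tool goes at most 41.7 mm and 7.16 degrees, less where a joint would pass 70% of its speed; a pose out of reach is approached as far as the arm can. A call with a number of a shift or a turn outside -1 to 1 is refused whole. A call with a gripper value outside its range is refused whole. The fingers move at their own pace and stop on an object; FORCE is the grip in N (left out, the last holds). Time passes only in rows, so rows that do not move let the fingers close. It gives the time, the measured TCP pose, the force, the opening and the grip force at its end, in the units of the state.
- manip.sense(): the state, without advancing time (a new reading comes with each control period).
- manip.snapshot(name): name is "scene" or "top" or "wrist"; returns (picture, depth): 480x640x3 uint8, red, green, blue; 480x640 float32, m along the optical axis (not along the pixel's ray), 0 where there is no reading.
- manip.camera_model(name): a dict with "fx", "fy", "cx", "cy" (pixels), "origin" and "attitude" of the camera in the world. Camera axes: x right, y up, looking along -z (the intrinsics and any distortion apply to the point x, -y, -z); pixel columns grow to the right and rows downward; lengths in m; the calibration is good to about 2 mm. A picture is of the moment at which its call begins: read the wrist's pose just before it. camera_model takes no time and is no camera call; for the wrist camera it gives the pose at the moment of the call.
- manip.sign_off(): hands the job in; it is judged then, once.
The state is a dict: "t": time; "q": joint angles; "qd": joint speeds; "tau": joint torques, N m; "tcp_pos": TCP position; "tool_rot": TCP orientation; "force": force on the tool from outside, world axes, zero at the start; "ft_torque": the same for the moment, N m; "finger_gap": opening from 0.0 (shut) to 1.0 (fully open); "gripper_force": force on a finger pad.
Only numpy, scipy, OpenCV 4.12 (cv2) and the standard library are available. Lean on these libraries where they do the work, as an engineer would, in place of code of your own. Each camera call takes 0.05 s, during which the arm holds its last target. There are 200 camera calls.

## Working session

There is one attempt and no reset: what is moved stays moved. The work goes in short steps, Python scripts to look and compute and a shell command to move; the robot and the scene stay as the last step left them, time stands still between calls to the robot, and variables do not carry over. Pictures are saved under pics/ and viewed, at most 10 in all, crops included, and the job is handed in when it is done.

```bash
ls; mkdir -p pics
cat > h.py <<'E'
import numpy as np, cv2
from scipy.spatial.transform import Rotation as R
from station import manip
def snap(n):
    c=manip.camera_model(n); im,d=manip.snapshot(n); return im,d,c
def pts(d,c):
    v,u=np.mgrid[0:480,0:640]
    p=np.stack([(u-c["cx"])/c["fx"]*d,-(v-c["cy"])/c["fy"]*d,-d],-1)
    a=np.array(c["attitude"]); 
    M=a if a.shape==(3,3) else R.from_quat(a).as_matrix()
    return p@M.T+np.array(c["origin"])
E
python3 - <<'E'
from h import *
s=manip.sense();print(s)
for n in("scene","top"):
    im,d,c=snap(n);print(n,c);cv2.imwrite(f"pics/{n}0.png",im[:,:,::-1]);np.savez(f"{n}0.npz",im=im,d=d,P=pts(d,c))
E
```

```text
pics
{'t': 0.0, 'q': array([ 9.58519884e-01,  5.28497527e-01,  1.43391760e+00,  2.16186658e-05,
        1.18139605e+00, -1.78522030e-01]), 'qd': array([ 5.36235097e-04, -2.83770053e-04,  4.74899825e-04, -5.83728016e-04,
       -9.25162617e-04,  2.35379059e-05]), 'tau': array([-7.97152961e-05, -4.42345583e+01, -1.78026134e+01, -4.39754504e-04,
        8.53545440e-03, -6.73847538e-07]), 'tcp_pos': array([0.26232674, 0.56665976, 0.30290931]), 'tool_rot': array([ 2.15184924e-01,  9.76572690e-01, -1.01982481e-03, -4.36486292e-04]), 'force': array([-0.24182034,  0.10365087, -0.65328309]), 'ft_torque': array([-0.06342089, -0.03879125,  0.02125654]), 'gripper_force': 0.0, 'finger_gap': 0.9988887745993555}
scene {'fx': 565.3191362179307, 'fy': 565.3191362179307, 'cx': 309.8383798436827, 'cy': 235.06107905914337, 'origin': array([ 0.80015323, -0.24729056,  1.00961606]), 'attitude': array([0.15448803, 0.08100932, 0.44732652, 0.87719435])}
top {'fx': 465.31963518760006, 'fy': 465.31963518760006, 'cx': 323.955733925364, 'cy': 241.71575911610546, 'origin': array([ 0.4321808 , -0.08007985,  1.01801452]), 'attitude': array([-0.05809794,  0.04070622,  0.70731229, -0.70333275])}
```

View pics/scene0.png

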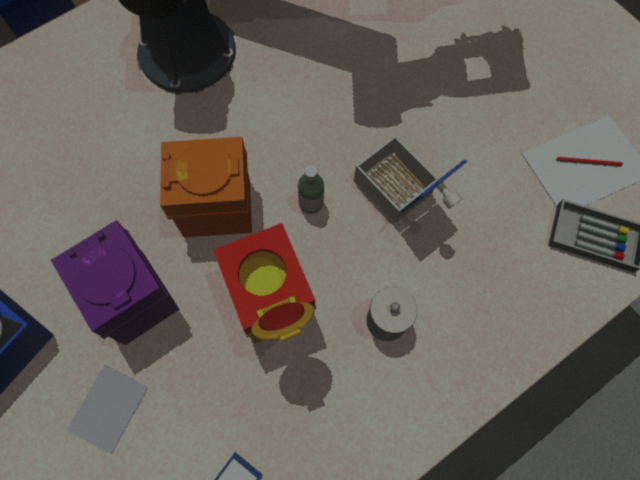

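View pics/top0.png

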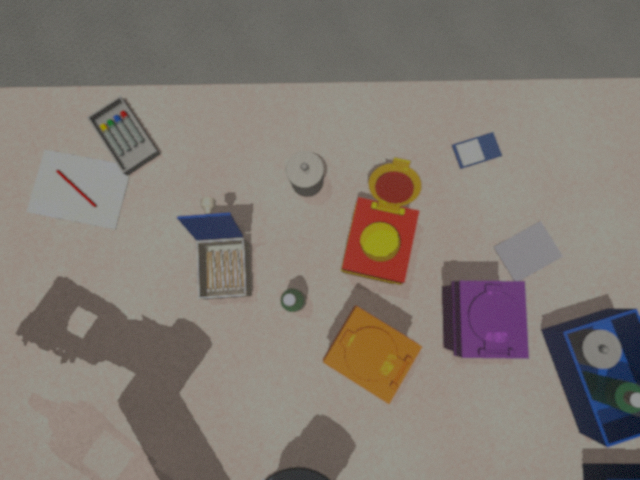

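The top picture shows the red hood at about (381,240) and its lid thrown back at (395,185), away from the robot. The canister is at (306,173), the bottle at (292,299) and the swab box at (222,265). The orange look-alike at (372,352) and the purple one at (490,320) are nearby.

Run:
```python
from h import *
for n,(u0,v0,u1,v1) in dict(top=(330,150,430,295),scene=(205,215,325,350)).items():
    z=np.load(n+"0.npz");P=z["P"];h=cv2.cvtColor(z["im"],cv2.COLOR_RGB2HSV).astype(int)
    m=np.zeros(P.shape[:2],bool);m[v0:v1,u0:u1]=1
    red=m&((h[...,0]<6)|(h[...,0]>172))&(h[...,1]>150)&(z["d"]>0)
    top=red&(abs(P[...,2]-.162)<.006)
    q=P[top];print(n,"hood z",np.median(q[:,2]),len(q))
    r=cv2.minAreaRect((q[:,:2]*1000).astype(np.float32));print(" rect mm",r, cv2.boxPoints(r).round(0).tolist())
    lid=m&(P[...,2]>.178)&(z["d"]>0);L=P[lid]
    c=np.median(L,0);w=np.linalg.svd(L-L.mean(0),full_matrices=False)
    print(" lid n",len(L),"c",L.mean(0),"normal",w[2][2],"zmax",L[:,2].max(), "sv",w[1]/len(L)**.5)
    t=L[L[:,2]>L[:,2].max()-.008];print(" tip",t.mean(0))
z=np.load("top0.npz");P=z["P"]
for nm,(u,v) in dict(can=(306,167),bottle=(291,299),or_c=(372,350),or_cor=(389,400),box=(222,265),blue=(210,225)).items(): print(nm,P[v,u].round(3))
```

```text
top hood z 0.16241972165835378 2784
 rect mm ((557.3111572265625, -163.83497619628906), (114.83570861816406, 137.47767639160156), 76.93270874023438) [[477.0, -204.0], [611.0, -235.0], [637.0, -123.0], [503.0, -92.0]]
 lid n 1950 c [ 0.64511886 -0.1834831   0.2270963 ] normal [-0.78058111  0.18636989  0.59662332] zmax 0.26765720515167235 sv [0.02609153 0.02265001 0.00364127]
 tip [ 0.6742435  -0.19079249  0.26341609]
scene hood z 0.16139323278256862 4012
 rect mm ((555.87939453125, -165.09498596191406), (116.77320098876953, 139.5296630859375), 77.05818939208984) [[475.0, -206.0], [611.0, -238.0], [637.0, -124.0], [501.0, -93.0]]
 lid n 1671 c [ 0.64897554 -0.18820232  0.23348142] normal [ 0.74191635 -0.16871483 -0.64891867] zmax 0.26738198147194814 sv [0.02290781 0.02259822 0.00317297]
 tip [ 0.67447575 -0.19321682  0.26298699]
can [ 0.711 -0.023  0.114]
bottle [0.448 0.003 0.141]
or_c [ 0.357 -0.144  0.17 ]
or_cor [ 0.269 -0.173  0.161]
box [0.525 0.169 0.005]
blue [0.59  0.161 0.139]
```

The two views agree. The bin centre is at about (0.5565, -0.1645) with a yaw of about -13°, so the hinge is at (0.611, -0.177, 0.167). The lid angle is about 2.15 rad. I'll stage the closed gripper behind the lid on its +y side.

```bash
python3 -m crank '[{"dp":[-0.06,-0.031,-0.0025],"delta_rot":[0,0,0],"fingers":-1},{"dp":[-0.06,-0.031,-0.0025],"delta_rot":[0,0,0],"fingers":-1},{"dp":[-0.06,-0.031,-0.0025],"delta_rot":[0,0,0],"fingers":-1},{"dp":[-0.06,-0.031,-0.0025],"delta_rot":[0,0,0],"fingers":-1},{"dp":[-0.06,-0.031,-0.0025],"delta_rot":[0,0,0],"fingers":-1},{"dp":[-0.06,-0.031,-0.0025],"delta_rot":[0,0,0],"fingers":-1},{"dp":[-0.06,-0.031,-0.0025],"delta_rot":[0,0,0],"fingers":-1},{"dp":[-0.06,-0.031,-0.0025],"delta_rot":[0,0,0],"fingers":-1},{"dp":[-0.06,-0.031,-0.0025],"delta_rot":[0,0,0],"fingers":-1},{"dp":[-0.06,-0.031,-0.0025],"delta_rot":[0,0,0],"fingers":-1},{"dp":[-0.06,-0.031,-0.0025],"delta_rot":[0,0,0],"fingers":-1},{"dp":[-0.06,-0.031,-0.0025],"delta_rot":[0,0,0],"fingers":-1}]'
python3 -m crank '[{"dp":[-0.06,-0.031,-0.0025],"delta_rot":[0,0,0],"fingers":-1},{"dp":[-0.06,-0.031,-0.0025],"delta_rot":[0,0,0],"fingers":-1},{"dp":[-0.06,-0.031,-0.0025],"delta_rot":[0,0,0],"fingers":-1},{"dp":[-0.06,-0.031,-0.0025],"delta_rot":[0,0,0],"fingers":-1},{"dp":[-0.06,-0.031,-0.0025],"delta_rot":[0,0,0],"fingers":-1},{"dp":[-0.06,-0.031,-0.0025],"delta_rot":[0,0,0],"fingers":-1},{"dp":[-0.06,-0.031,-0.0025],"delta_rot":[0,0,0],"fingers":-1},{"dp":[-0.06,-0.031,-0.0025],"delta_rot":[0,0,0],"fingers":-1},{"dp":[-0.06,-0.031,-0.0025],"delta_rot":[0,0,0],"fingers":-1},{"dp":[-0.06,-0.031,-0.0025],"delta_rot":[0,0,0],"fingers":-1},{"dp":[-0.06,-0.031,-0.0025],"delta_rot":[0,0,0],"fingers":-1},{"dp":[-0.06,-0.031,-0.0025],"delta_rot":[0,0,0],"fingers":-1}]'
```

```text
t: 1.1
tcp_pos: [0.5117, 0.2455, 0.3186]
tool_rot: [0.215, 0.977, -0.0, -0.0]
force: [0.4, 0.4, -0.2]
finger_gap: 0.005
gripper_force: 0.0
t: 2.1
tcp_pos: [0.7601, -0.0744, 0.3331]
tool_rot: [0.215, 0.977, 0.0, -0.001]
force: [0.1, 0.4, -0.1]
finger_gap: 0.004
gripper_force: 0.0
```

```bash
python3 -m crank '[{"dp":[0,0,0],"delta_rot":[0,0,-0.0164],"fingers":-1},{"dp":[0,0,0],"delta_rot":[0,0,-0.0164],"fingers":-1},{"dp":[0,0,0],"delta_rot":[0,0.0162,0],"fingers":-1},{"dp":[0,0,0],"delta_rot":[0,0.0162,0],"fingers":-1},{"dp":[0,0,0],"delta_rot":[0,0.0162,0],"fingers":-1},{"dp":[0,0,0],"delta_rot":[0,0.0162,0],"fingers":-1},{"dp":[0,0,0],"delta_rot":[0,0.0162,0],"fingers":-1},{"dp":[0,0,0],"delta_rot":[0,0.0162,0],"fingers":-1},{"dp":[0,0,0],"delta_rot":[0,0,0],"fingers":-1}]'
cat >> h.py <<'E'
H=np.array([.611,-.177,.167]);EX=np.array([.974,-.225,0]);EY=np.array([.225,.974,0]);EZ=np.array([0,0,1.])
B=np.stack([EX,EY,EZ])
def where():
    s=manip.sense();M=R.from_quat(s["tool_rot"]).as_matrix();p=np.array(s["tcp_pos"])
    tip=p+.073*M[:,2];print("tcp_b",(B@(p-H)).round(3),"tip_b",(B@(tip-H)).round(3),"z_b",(B@M[:,2]).round(3),"x_b",(B@M[:,0]).round(3),"F",s["force"].round(1),"t",s["t"]);return M,p,tip
def need(tipgoal_b):
    M,p,tip=where();d=B.T@np.array(tipgoal_b)+H-tip;print("norm dp total",(M.T@d/.5).round(4))
E
python3 - <<'E'
from h import *
need([.078,0,.05])
im,d,c=snap("top");cv2.imwrite("pics/top1.png",im[80:320,230:470,::-1].repeat(2,0).repeat(2,1))
E
```

```text
t: 2.85
tcp_pos: [0.7603, -0.0737, 0.3281]
tool_rot: [0.108, 0.946, 0.035, -0.303]
force: [-1.3, -0.2, -1.9]
finger_gap: -0.003
gripper_force: 0.0
tcp_b [0.122 0.134 0.161] tip_b [0.08  0.134 0.102] z_b [-0.58   0.001 -0.814] x_b [-0.814  0.001  0.58 ] F [-1.3 -0.2 -1.9] t 2.85
norm dp total [-0.0572 -0.2687  0.0861]
```

View pics/top1.png

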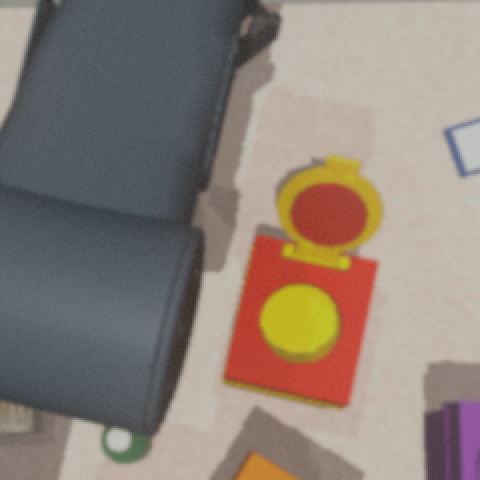

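The lid at crop (330,210) is unmoved, and the arm is beside it on the +y side, high above the canister. Next I'll descend, then slide in behind the lid.

```bash
python3 -m crank '[{"dp":[-0.0143,0,0.0215],"delta_rot":[0,0,0],"fingers":-1},{"dp":[-0.0143,0,0.0215],"delta_rot":[0,0,0],"fingers":-1},{"dp":[-0.0143,0,0.0215],"delta_rot":[0,0,0],"fingers":-1},{"dp":[-0.0143,0,0.0215],"delta_rot":[0,0,0],"fingers":-1},{"dp":[0,-0.0448,0],"delta_rot":[0,0,0],"fingers":-1},{"dp":[0,-0.0448,0],"delta_rot":[0,0,0],"fingers":-1},{"dp":[0,-0.0448,0],"delta_rot":[0,0,0],"fingers":-1},{"dp":[0,-0.0448,0],"delta_rot":[0,0,0],"fingers":-1},{"dp":[0,-0.0448,0],"delta_rot":[0,0,0],"fingers":-1},{"dp":[0,-0.0448,0],"delta_rot":[0,0,0],"fingers":-1},{"dp":[0,0,0],"delta_rot":[0,0,0],"fingers":-1}]'
python3 - <<'E'
from h import *
where()
im,d,c=snap("scene");cv2.imwrite("pics/scene2.png",im[200:400,180:440,::-1].repeat(2,0).repeat(2,1))
im,d,c=snap("wrist");cv2.imwrite("pics/wrist2.png",im[:,:,::-1])
E
```

```text
t: 3.82
tcp_pos: [0.7263, -0.2088, 0.2816]
tool_rot: [0.111, 0.947, 0.034, -0.299]
force: [-0.6, -0.2, 0.3]
finger_gap: 0.006
gripper_force: 0.0
tcp_b [ 0.119 -0.005  0.115] tip_b [ 0.078 -0.005  0.055] z_b [-0.573  0.001 -0.819] x_b [-0.819  0.006  0.573] F [-0.6 -0.2  0.3] t 3.8167
```

View pics/wrist2.png

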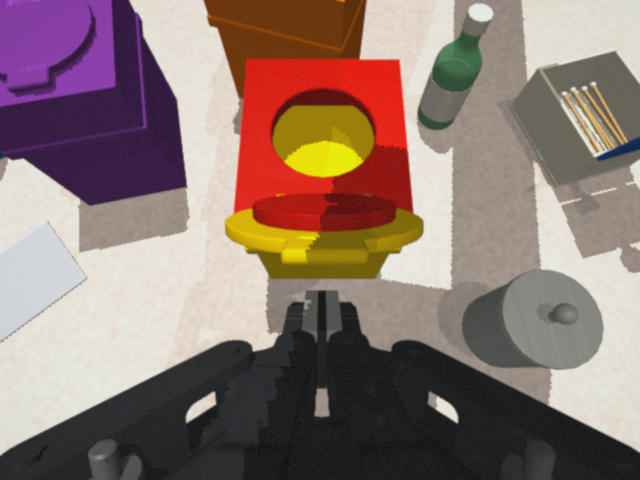

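The wrist view shows the lid edge-on at (325,230), centred ahead of the closed fingertips at (322,295), with clearance. Next I'll work out the sweep along the lid's arc.

```bash
cat >> h.py <<'E'
def plan(ths,r=.085,pre=0.,k=35/123):
    M,p,tip=where();zb=B@M[:,2];t0=np.arctan2(-zb[0],-zb[2]);pb=B@(p-H)
    q=np.array([pb[0],pb[2]])
    for th in ths:
        a=np.radians(th);t=np.radians(k*max(th,0))
        o=.003+.011*abs(np.sin(a-t))-pre
        tp=r*np.array([-np.cos(a),np.sin(a)])+o*np.array([np.sin(a),np.cos(a)])
        g=tp+.073*np.array([np.sin(t),np.cos(t)]);d=g-q
        print(th,"dpx %.4f dpz %.4f roty %.4f"%((-np.cos(t0)*d[0]+np.sin(t0)*d[1])/.5,(-np.sin(t0)*d[0]-np.cos(t0)*d[1])/.5,(t-t0)/2/np.pi))
        q=g;t0=t
E
python3 -c "
from h import *
plan(range(125,70,-5))"
```

```text
tcp_b [ 0.12  -0.001  0.115] tip_b [ 0.078 -0.001  0.055] z_b [-0.574  0.002 -0.819] x_b [-0.819  0.002  0.574] F [ 0.7  0.4 -0.7] t 3.9167
125 dpx 0.0348 dpz 0.0092 roty 0.0016
120 dpx 0.0186 dpz -0.0016 roty -0.0040
115 dpx 0.0188 dpz -0.0006 roty -0.0040
110 dpx 0.0189 dpz 0.0003 roty -0.0040
105 dpx 0.0189 dpz 0.0013 roty -0.0040
100 dpx 0.0189 dpz 0.0023 roty -0.0040
95 dpx 0.0187 dpz 0.0033 roty -0.0040
90 dpx 0.0186 dpz 0.0044 roty -0.0040
85 dpx 0.0183 dpz 0.0054 roty -0.0040
80 dpx 0.0180 dpz 0.0064 roty -0.0040
75 dpx 0.0176 dpz 0.0073 roty -0.0040
```

```bash
python3 -m crank '[{"dp":[0.0174,0,0.0046],"delta_rot":[0,0.0008,0],"fingers":-1},{"dp":[0.0174,0,0.0046],"delta_rot":[0,0.0008,0],"fingers":-1},{"dp":[0.0186,0,-0.0016],"delta_rot":[0,-0.004,0],"fingers":-1},{"dp":[0.0188,0,-0.0006],"delta_rot":[0,-0.004,0],"fingers":-1},{"dp":[0.0189,0,0.0003],"delta_rot":[0,-0.004,0],"fingers":-1},{"dp":[0.0189,0,0.0013],"delta_rot":[0,-0.004,0],"fingers":-1},{"dp":[0.0189,0,0.0023],"delta_rot":[0,-0.004,0],"fingers":-1},{"dp":[0.0187,0,0.0033],"delta_rot":[0,-0.004,0],"fingers":-1},{"dp":[0.0186,0,0.0044],"delta_rot":[0,-0.004,0],"fingers":-1},{"dp":[0,0,0],"delta_rot":[0,0,0],"fingers":-1}]'
python3 - <<'E'
from h import *
plan(range(85,15,-5))
im,d,c=snap("wrist");cv2.imwrite("pics/wrist3.png",im[:,:,::-1])
E
```

```text
t: 4.75
tcp_pos: [0.6539, -0.1844, 0.3199]
tool_rot: [0.11, 0.969, 0.025, -0.219]
force: [0.6, -0.4, 1.0]
finger_gap: -0.003
gripper_force: 0.0
tcp_b [0.043 0.002 0.153] tip_b [0.012 0.002 0.087] z_b [-0.429 -0.    -0.903] x_b [-0.903 -0.001  0.43 ] F [ 0.6 -0.4  1. ] t 4.75
85 dpx 0.0146 dpz 0.0082 roty -0.0035
80 dpx 0.0180 dpz 0.0064 roty -0.0040
75 dpx 0.0176 dpz 0.0073 roty -0.0040
70 dpx 0.0171 dpz 0.0083 roty -0.0040
65 dpx 0.0166 dpz 0.0092 roty -0.0040
60 dpx 0.0160 dpz 0.0101 roty -0.0040
55 dpx 0.0153 dpz 0.0110 roty -0.0040
50 dpx 0.0145 dpz 0.0118 roty -0.0040
45 dpx 0.0137 dpz 0.0125 roty -0.0040
40 dpx 0.0129 dpz 0.0132 roty -0.0040
35 dpx 0.0119 dpz 0.0138 roty -0.0040
30 dpx 0.0110 dpz 0.0144 roty -0.0040
25 dpx 0.0100 dpz 0.0149 roty -0.0040
20 dpx 0.0089 dpz 0.0153 roty -0.0040
```

View pics/wrist3.png

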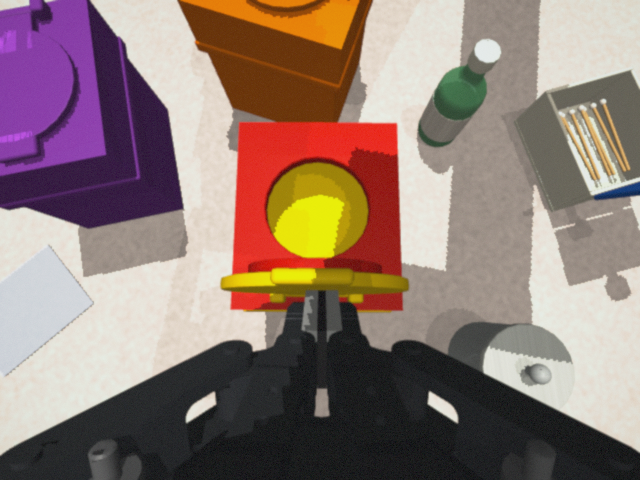

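The lid is now about upright, with its edge at row 283, and the fingertips at (322,300) are on its outer face. I'll continue the arc.

```bash
python3 -m crank '[{"dp":[0.0146,0,0.0082],"delta_rot":[0,-0.0035,0],"fingers":-1},{"dp":[0.018,0,0.0064],"delta_rot":[0,-0.004,0],"fingers":-1},{"dp":[0.0176,0,0.0073],"delta_rot":[0,-0.004,0],"fingers":-1},{"dp":[0.0171,0,0.0083],"delta_rot":[0,-0.004,0],"fingers":-1},{"dp":[0.0166,0,0.0092],"delta_rot":[0,-0.004,0],"fingers":-1},{"dp":[0.016,0,0.0101],"delta_rot":[0,-0.004,0],"fingers":-1},{"dp":[0.0153,0,0.011],"delta_rot":[0,-0.004,0],"fingers":-1},{"dp":[0.0145,0,0.0118],"delta_rot":[0,-0.004,0],"fingers":-1},{"dp":[0.0137,0,0.0125],"delta_rot":[0,-0.004,0],"fingers":-1},{"dp":[0.0129,0,0.0132],"delta_rot":[0,-0.004,0],"fingers":-1},{"dp":[0,0,0],"delta_rot":[0,0,0],"fingers":-1}]'
python3 - <<'E'
from h import *
plan(list(range(35,-1,-5))+[-2])
E
```

```text
t: 5.72
tcp_pos: [0.5671, -0.1653, 0.2971]
tool_rot: [0.113, 0.989, 0.012, -0.099]
force: [0.6, 0.3, -1.0]
finger_gap: 0.003
gripper_force: 0.0
tcp_b [-0.045  0.002  0.13 ] tip_b [-0.06   0.002  0.059] z_b [-0.199  0.001 -0.98 ] x_b [-0.98  -0.     0.199] F [ 0.6  0.3 -1. ] t 5.7167
35 dpx 0.0129 dpz 0.0090 roty -0.0042
30 dpx 0.0110 dpz 0.0144 roty -0.0040
25 dpx 0.0100 dpz 0.0149 roty -0.0040
20 dpx 0.0089 dpz 0.0153 roty -0.0040
15 dpx 0.0079 dpz 0.0157 roty -0.0040
10 dpx 0.0068 dpz 0.0159 roty -0.0040
5 dpx 0.0056 dpz 0.0161 roty -0.0040
0 dpx 0.0045 dpz 0.0162 roty -0.0040
-2 dpx 0.0001 dpz 0.0052 roty 0.0000
```

```bash
python3 -m crank '[{"dp":[0.0129,0,0.009],"delta_rot":[0,-0.0042,0],"fingers":-1},{"dp":[0.011,0,0.0144],"delta_rot":[0,-0.004,0],"fingers":-1},{"dp":[0.01,0,0.0149],"delta_rot":[0,-0.004,0],"fingers":-1},{"dp":[0.0089,0,0.0153],"delta_rot":[0,-0.004,0],"fingers":-1},{"dp":[0.0079,0,0.0157],"delta_rot":[0,-0.004,0],"fingers":-1},{"dp":[0.0068,0,0.0159],"delta_rot":[0,-0.004,0],"fingers":-1},{"dp":[0.0056,0,0.0161],"delta_rot":[0,-0.004,0],"fingers":-1},{"dp":[0.0022,0,0.008],"delta_rot":[0,-0.002,0],"fingers":-1},{"dp":[0,0,0],"delta_rot":[0,0,0],"fingers":-1},{"dp":[0,0,0],"delta_rot":[0,0,0],"fingers":-1}]'
python3 - <<'E'
from h import *
plan([0,-1,-2])
E
```

```text
t: 6.55
tcp_pos: [0.532, -0.158, 0.2478]
tool_rot: [0.113, 0.994, 0.001, -0.004]
force: [-0.7, 0.1, -0.4]
finger_gap: -0.003
gripper_force: 0.0
tcp_b [-0.081  0.001  0.081] tip_b [-0.082  0.001  0.008] z_b [-0.008  0.    -1.   ] x_b [-1.     0.     0.008] F [-0.7  0.1 -0.4] t 6.55
0 dpx 0.0075 dpz 0.0096 roty -0.0012
-1 dpx 0.0001 dpz 0.0026 roty 0.0000
-2 dpx 0.0000 dpz 0.0026 roty 0.0000
```

Tip nominally 5 mm above the shut position. I'll press down in 1 mm steps while watching the force.

```bash
python3 -m crank '[{"dp":[0,0,0.003],"delta_rot":[0,0,0],"fingers":-1},{"dp":[0,0,0.003],"delta_rot":[0,0,0],"fingers":-1},{"dp":[0,0,0.002],"delta_rot":[0,0,0],"fingers":-1},{"dp":[0,0,0],"delta_rot":[0,0,0],"fingers":-1},{"dp":[0,0,0],"delta_rot":[0,0,0],"fingers":-1}]'
python3 -m crank '[{"dp":[0,0,0.002],"delta_rot":[0,0,0],"fingers":-1},{"dp":[0,0,0],"delta_rot":[0,0,0],"fingers":-1},{"dp":[0,0,0],"delta_rot":[0,0,0],"fingers":-1}]'
```

```text
t: 6.97
tcp_pos: [0.5312, -0.1581, 0.2439]
tool_rot: [0.114, 0.994, 0.0, -0.004]
force: [-0.1, -0.8, -0.5]
finger_gap: 0.003
gripper_force: 0.0
t: 7.22
tcp_pos: [0.5311, -0.1581, 0.2429]
tool_rot: [0.114, 0.994, 0.0, -0.004]
force: [1.4, 0.6, -0.5]
finger_gap: 0.003
gripper_force: 0.0
```

```bash
for i in 1 ; do python3 -m crank '[{"dp":[0,0,0.002],"delta_rot":[0,0,0],"fingers":-1},{"dp":[0,0,0],"delta_rot":[0,0,0],"fingers":-1},{"dp":[0,0,0],"delta_rot":[0,0,0],"fingers":-1}]' | egrep 'tcp|force:'; done
python3 -m crank '[{"dp":[0,0,0.002],"delta_rot":[0,0,0],"fingers":-1},{"dp":[0,0,0],"delta_rot":[0,0,0],"fingers":-1},{"dp":[0,0,0],"delta_rot":[0,0,0],"fingers":-1}]' | egrep 'tcp|force:'
python3 - <<'E'
from h import *
im,d,c=snap("wrist");cv2.imwrite("pics/wrist4.png",im[:,:,::-1])
E
```

```text
tcp_pos: [0.5311, -0.1581, 0.2426]
force: [-1.6, 0.3, 5.2]
gripper_force: 2.7
tcp_pos: [0.5311, -0.1581, 0.2424]
force: [-3.5, 1.1, 10.2]
gripper_force: 5.2
```

View pics/wrist4.png

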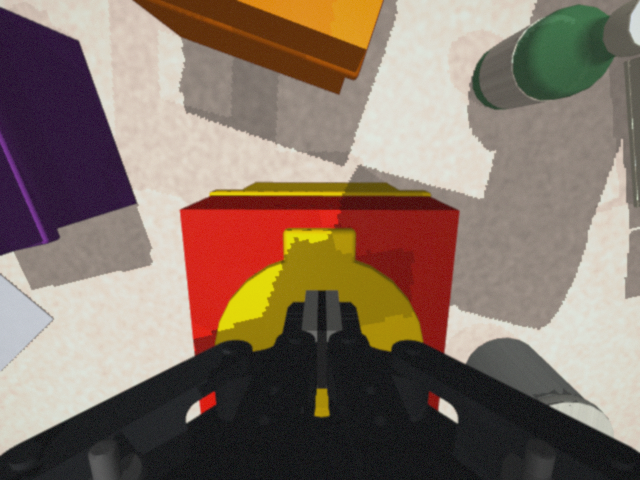

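The lid is down, with its tab at (320,240) flat on the hood. The reaction reached 10 N with the tip at 0.1695 m, and the shut lid's top should be at 0.170 m, so it is shut. I'll lift straight up, move off to the side and check.

```bash
python3 -m crank '[{"dp":[0,0,-0.006],"delta_rot":[0,0,0],"fingers":-1},{"dp":[0,0,-0.02],"delta_rot":[0,0,0],"fingers":-1},{"dp":[0,0,-0.05],"delta_rot":[0,0,0],"fingers":-1},{"dp":[0,0,-0.06],"delta_rot":[0,0,0],"fingers":-1},{"dp":[0,0,-0.06],"delta_rot":[0,0,0],"fingers":-1},{"dp":[0,0.06,0],"delta_rot":[0,0,0],"fingers":-1},{"dp":[0,0.06,0],"delta_rot":[0,0,0],"fingers":-1},{"dp":[0,0.06,0],"delta_rot":[0,0,0],"fingers":-1},{"dp":[0,0.06,0],"delta_rot":[0,0,0],"fingers":-1},{"dp":[0,0.06,0],"delta_rot":[0,0,0],"fingers":-1},{"dp":[0,0.06,0],"delta_rot":[0,0,0],"fingers":-1},{"dp":[0,0.06,0],"delta_rot":[0,0,0],"fingers":-1}]'
python3 -m crank '[{"dp":[0,0.06,0],"delta_rot":[0,0,0],"fingers":-1},{"dp":[0,0.06,0],"delta_rot":[0,0,0],"fingers":-1},{"dp":[0,0.06,0],"delta_rot":[0,0,0],"fingers":-1},{"dp":[0,0,0],"delta_rot":[0,0,0],"fingers":-1},{"dp":[0,0,0],"delta_rot":[0,0,0],"fingers":-1}]'
python3 - <<'E'
from h import *
im,d,c=snap("scene");P=pts(d,c);cv2.imwrite("pics/scene5.png",im[:,:,::-1])
b=(P-H)@B.T;h=cv2.cvtColor(im,cv2.COLOR_RGB2HSV).astype(int)
yl=(h[...,0]>18)&(h[...,0]<35)&(h[...,1]>120)&(abs(P[...,2]-.17)<.02)&(abs(b[...,1])<.05)&(b[...,0]<0)&(b[...,0]>-.125)
q=b[yl];A=np.c_[q[:,0],q[:,1],np.ones(len(q))];k=np.linalg.lstsq(A,q[:,2],rcond=None)[0]
print("lid z",np.median(q[:,2])+.167,"slope",k,"extent",q[:,:2].min(0),q[:,:2].max(0))
m=np.zeros(d.shape,bool);m[210:355,200:330]=1
red=m&((h[...,0]<6)|(h[...,0]>172))&(h[...,1]>150)&(abs(P[...,2]-.162)<.006)
print(cv2.minAreaRect((P[red][:,:2]*1000).astype(np.float32)))
E
```

```text
t: 8.77
tcp_pos: [0.5793, 0.0478, 0.3393]
tool_rot: [0.114, 0.994, 0.0, -0.003]
force: [-0.8, -0.5, -0.0]
finger_gap: 0.001
gripper_force: 0.0
t: 9.18
tcp_pos: [0.5994, 0.1355, 0.3389]
tool_rot: [0.112, 0.994, 0.0, -0.003]
force: [0.1, 0.8, -0.0]
finger_gap: 0.0
gripper_force: 0.0
lid z 0.16931930776685178 slope [ 0.00477739 -0.00795512  0.00253376] extent [-0.12041721 -0.04698535] [-2.28118124e-05  4.63386216e-02]
((556.4698486328125, -165.37744140625), (116.9845199584961, 139.4421844482422), 76.84709930419922)
```

View pics/scene5.png

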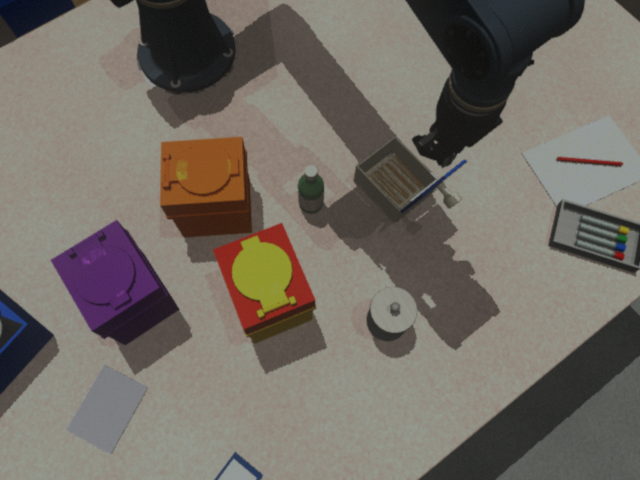

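The lid lies flat and shut at (262,270), with a slope under 0.3°. The bin is within 1 mm of its start. The swab box is still open, and the bottle and canister are where they were. The gripper hangs clear.

```bash
python3 -c "
from station import manip
print(manip.sign_off())"
```

```text
the job is handed in; nothing more can be done
None
```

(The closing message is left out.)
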